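Book a job tin in at the goldsmith's bench

TASK

On the bench stands a small carousel with three metal job tins: one round, one square, one six-sided. Push the carousel round by its upright brass posts until the round tin's barcode label sits squarely in the middle between the two steel gate posts. Then take the bent-nose scanner from its cradle, aim it straight at that label with its focus point on the middle of the label (lens 60 mm away) and hold it steady for a full second without letting the scanner touch the carousel, put it back in its cradle the way you found it, and leave the pot of files, the bottle and the dish as they are.

Things in the scene. Friction and masses are not known exactly. Their poses are not given: they have to be found in the camera images.
- carousel: fixed dark steel base; origin on the bench at the turntable's vertical axis, +z up. Its +x axis points from there out through the middle of the reading gate: two upright steel posts, 16 mm thick, tops 64 mm above the bench, 172 mm out along x and 52 mm either side of it, on a flat tongue 135 mm wide, 12 mm high, reaching 195 mm out
- turntable (a joint): angle of the turntable (rad), anticlockwise from above positive; 0 and 2*pi (6.283) both put the round tin's label exactly in the middle of the gate, so it can be pushed home either way round; stops at -0.6 and 6.88. Stays where it is left; about 1 N at a post moves it
- round_label (a point): middle of the barcode label (44 x 30 mm) of the round tin, 124 mm from the turntable axis and 60 mm above the bench; its z axis is the label's outward normal, which points away from the turntable axis and 45 degrees upward; its y axis is level
- post_left (a point): middle of the top of the brass push post 60 degrees anticlockwise (from above) of the round tin. The three posts are plain upright cylinders 14 mm thick, 105 mm from the turntable axis, reaching 135 mm above the bench, so about 60 mm of each stands clear above the tins
- post_right (a point): middle of the top of the brass push post 60 degrees clockwise of the round tin (same size)
- post_opposite (a point): middle of the top of the brass push post 180 degrees from the round tin (same size)
- cradle: fixed black cradle: base 170 x 85 mm, 12 mm high, two saddles 100 mm apart along x (each 14 mm thick) carrying the scanner's underside 50 mm above the bench between cheeks 37 mm apart, tops 72 mm; the 86 mm gap between the saddles is free for fingers. Origin on the bench under the middle; scanner lies along x, nose to +x, its origin above the cradle's within 8 mm
- scanner: hand scanner, 0.15 to 0.31 kg: a level grey body 140 mm long, 28 mm wide, 32 mm high along its x axis (from x = -75 to +65 mm), with a nose 24 mm thick and 45 mm long that starts at x = 60 mm and bends down 45 degrees. Origin in the middle of the body's section, 66 mm above the bench when in the cradle, a good place to grip across y from above; +z up
- scanner_lens (a point): centre of the lens at the nose's end, at x = 91.8, y = 0, z = -31.8 mm in the scanner's frame; its z axis is the beam direction, forward and 45 degrees down
- scanner_focus (a point): the scanner's focus point, 60 mm in front of the lens along the beam, at x = 134.2, y = 0, z = -74.2 mm in the scanner's frame; its z axis is the beam direction
- file_pot: black pot 68 mm across and 85 mm high with files and brushes standing in it up to about 150 mm high; origin at its underside; loose, stands beside the carousel; leave alone
- bottle: closed amber bottle 64 mm across, 160 mm high; origin at its underside; loose, stands beside the carousel; leave alone
- dish: green glass dish 110 mm across, 30 mm high; origin at its underside; loose, stands beyond the cradle; leave alone
- lamp: fixed bench lamp: foot 100 mm across, stem 16 mm thick, with an arm at the top leaning to its -x side to a head 80 mm across, centred 100 mm from the stem, its underside 250 mm and the top of the lamp 280 mm above the bench; origin at its foot on the bench
- disc_top (a point): middle of the wooden turntable disc's top, 22 mm above the bench; disc 270 mm across. Three plain metal tins (round 71 mm, square 58 mm, six-sided 72 mm across) are fixed on it 120 degrees apart, centres 72 mm from the axis, tops up to 74 mm above the bench, each with a barcode on a sloping card at its outer side, out to 136 mm. A 24 mm hub rises to 52 mm
Mind the look-alikes: they are no part of the job. Of the things that look like the scanner, the larger one is meant.

How it is judged:
On the way, in this order (a step that is already met when the one before it is completed fails the run):
1. the turntable is turned until the round tin's label stands within 0.2 rad of the middle of the gate, and comes to rest ((value of joint turntable between -0.2 and 0.2 rad or value of joint turntable between 6.083 and 6.483 rad) and velocity of joint turntable between -0.1 and 0.1 rad/s), for 0.2 s.
2. the scanner's focus point is within 15 mm of the middle of the round tin's label, its beam within 0.26 rad of the label's normal, held steady (under 30 mm/s) for 1 s (distance between scanner_focus and round_label below 0.015 m and angle between the z axis of scanner_focus and the z axis of round_label, either way round below 0.26 rad and linear speed of scanner below 0.03 m/s), for 1 s.
At the end, for the whole second after the job is handed in: The round tin's label still stands within 0.2 rad of the middle of the gate; the scanner lies level and at rest on both saddles of its cradle, nose to the cradle's +x, within 25 mm along and 10 mm across of the cradle's middle, at its resting height within 4 mm ((value of joint turntable between -0.2 and 0.2 rad or value of joint turntable between 6.083 and 6.483 rad) and x of scanner in the frame of cradle between -0.025 and 0.025 m and y of scanner in the frame of cradle between -0.01 and 0.01 m and z of scanner in the frame of cradle between 0.062 and 0.07 m and x of scanner_lens in the frame of cradle above 0.06 m and angle between scanner's own z axis and vertical below 0.1 rad and linear speed of scanner below 0.02 m/s); the robot touches nothing.
It fails at once if the scanner touches the carousel (contact force between scanner and carousel above 0.5 N).
It fails at once if the pot of files is shifted more than 25 mm or tipped (distance of file_pot from where it was at the start of the episode above 0.025 m or angle between file_pot's own z axis and vertical above 0.35 rad).
It fails at once if the bottle is shifted more than 25 mm or tipped (distance of bottle from where it was at the start of the episode above 0.025 m or angle between bottle's own z axis and vertical above 0.35 rad).
It fails at once if the dish is shifted more than 25 mm (distance of dish from where it was at the start of the episode above 0.025 m).
It also fails if it takes over 72 s, if anything falls off the work surface, if the arm or the gripper's body presses on something with over 40 N, if the wrist force passes 120 N, or if a joint passes its speed limit or range.

ROBOT

A 7-joint arm with a two-finger parallel gripper is mounted at the origin on the work surface. World frame = base frame: x ahead of the robot, y to its left, z up, the work surface at z = 0. Lengths are in m, angles in rad, forces in N, time in s.
With the tool pointing down it reaches from about 0.4 to 0.85 m from the base axis. Payload 10.4 kg.
Tool frame: the origin (TCP) lies between the finger pads; the fingertips stand ahead of it and the grasp point (between the pads) lies 3 mm ahead of it (r.tips_ahead is the z of the fingertips in the tool frame, in m); z points along the fingers, y is the line along which they close (so a half turn about z gives the same grasp; the last joint's range is limited). The gripper opens to 87 mm and grips with 3 to 60 N. Pads are 19 mm wide; open, the fingers measure 117 mm over their backs; the gripper's body (75 mm by 190 mm) begins 51 mm behind the grasp point.
Start: joints at [-1.237, 0.332, -0.065, 1.46, 0.022, 1.35, -0.088], TCP at [0.218, 0.586, 0.245] pointing down, gripper open.
Joint ranges: [-2.6, 2.6], [-0.5, 2.12], [-1.47, 1.34], [0.16, 2.42], [-1.27, 4.41], [0.06, 2.06], [-2.6, 2.6]. Speed limits (rad/s): [2.22, 2.22, 2.79, 2.79, 3.14, 3.14, 3.14].

INTERFACE

Orientations are given as a unit quaternion [x, y, z, w].
In Python, from bench import telemetry, camera, get_calibration, r gives the robot as it stands.
- The arm moves only by the tool drive_tool, never from a script. Its argument "series" is one flat list of numbers, 7 for each row, row after row: the turn, a rotation vector about the tool's x, y, z in units of 5 degrees (1.0 is 5 degrees), then the shift along the tool's x, y, z in units of 40 mm (1.0 is 40 mm), then the opening, from -1 (shut) to 1 (fully open). A call has 1 to 10 rows; each row is the pose to reach, as a shift and turn from the pose commanded when the call began, along the tool's axes at that moment; what a row does not reach only later rows make up. A row lasts 1/12 s, in which the tool goes at most 41.7 mm and 7.16 degrees, less where a joint would pass 70% of its speed; a pose out of reach is approached as far as the arm can. A call with a gripper value outside its range is refused whole. The fingers move at their own pace and stop on an object; "grip_force" is the grip in N (left out, the last holds). Time passes only in rows, so rows that repeat a pose let the fingers close. It gives the time, the measured TCP pose, the force, the opening and the grip force at its end, in the units of the state.
- telemetry.read_state(): the state, without advancing time (a new reading comes with each control period).
- camera(name): name is "scene" or "top" or "wrist"; returns the picture (384x512x3 uint8, red, green, blue); there is no depth.
- get_calibration(name): a dict with "fovy" (degrees; the focal length in pixels is half the picture's height over the tangent of half this angle, whatever the lens; pixels are square), "cx", "cy" (the principal point, pixels), "xyz" and "rotation" of the camera in the world. Camera axes: x right, y up, looking along -z (the intrinsics and any distortion apply to the point x, -y, -z); pixel columns grow to the right and rows downward; lengths in m; the calibration is good to about 2 mm. A picture is of the moment at which its call begins: read the wrist's pose just before it. get_calibration takes no time and is no camera call; for the wrist camera it gives the pose at the moment of the call.
- r.close_job(): hands the job in; it is judged then, once.
The state is a dict: "time": time; "joint_positions": joint angles; "joint_vel": joint speeds; "joint_torque": joint torques, N m; "ee_pos": TCP position; "eef_rot": TCP orientation; "ft_force": force on the tool from outside, world axes, zero at the start; "torque": the same for the moment, N m; "width": finger opening in m; "grip_force": force on a finger pad.
Only numpy, scipy, OpenCV 4.12 (cv2) and the standard library are available. Lean on these libraries where they do the work, as an engineer would, in place of code of your own. Each camera call takes 0.05 s, during which the arm holds its last target. There are 200 camera calls.

## Working session

There is one attempt and no reset: what is moved stays moved. The work goes in short steps, Python scripts to look and compute and a tool call to move; the robot and the scene stay as the last step left them, time stands still between calls to the robot, and variables do not carry over. Pictures are saved under pics/ and viewed, at most 10 in all, crops included, and the job is handed in when it is done.

Besides the shell and the picture viewer there is one more tool, called after "Call:" by a JSON object that holds its "op" and its "data". drive_tool: Moves the arm, as the interface text tells. Its arguments: {"type":"object","properties":{"series":{"type":"array"},"grip_force":{"type":"number"}},"required":["series"]}

```bash
mkdir -p pics; ls; python3 - <<'E'
from bench import telemetry,camera,get_calibration,r
import cv2
for n in("scene","top"):
    cv2.imwrite(f"pics/{n}0.png",camera(n)[...,::-1])
for n in("scene","top","wrist"): print(n,get_calibration(n))
s=telemetry.read_state();print(s,r.tips_ahead)
E
```

```text
pics
scene {'fovy': 57.568573154044145, 'cx': 259.1143101018291, 'cy': 195.82492413046683, 'xyz': array([ 1.24686904, -0.29100408,  0.64216977]), 'rotation': array([0.3684414 , 0.25888395, 0.51025267, 0.73271567])}
top {'fovy': 56.19620374388106, 'cx': 258.6663784281706, 'cy': 187.60607026573035, 'xyz': array([ 0.43234396, -0.04300936,  1.13734493]), 'rotation': array([-0.03087784,  0.03278237,  0.71355784, -0.6991474 ])}
wrist {'fovy': 58.43777216349152, 'cx': 251.14958642412984, 'cy': 196.69207656737294, 'xyz': array([0.14473039, 0.6135539 , 0.38355994]), 'rotation': array([-0.12051747, -0.08304599,  0.56397033,  0.81272158])}
{'time': 0.1, 'joint_positions': array([-1.23662494,  0.33284013, -0.06469838,  1.46083964,  0.02158503,
        1.34988143, -0.08851371]), 'joint_vel': array([ 0.00070151, -0.00021736,  0.00150645, -0.00242643, -0.00043666,
        0.00085954,  0.00092519]), 'joint_torque': array([ 2.42539907e-03, -6.24553585e+01,  2.51002971e-02, -3.90713847e+01,
       -6.14508404e-02,  3.67334671e-02,  8.73196086e-05]), 'ee_pos': array([0.21817234, 0.58535695, 0.24382227]), 'eef_rot': array([ 1.77440926e-01,  9.84131247e-01, -6.30189395e-04, -9.25819276e-05]), 'ft_force': array([-0.26467028,  0.20565988, -1.26737265]), 'torque': array([ 0.04899741, -0.01338547,  0.05826323]), 'grip_force': 0.0, 'width': 0.08707641880457692} 0.022
```

View pics/scene0.png

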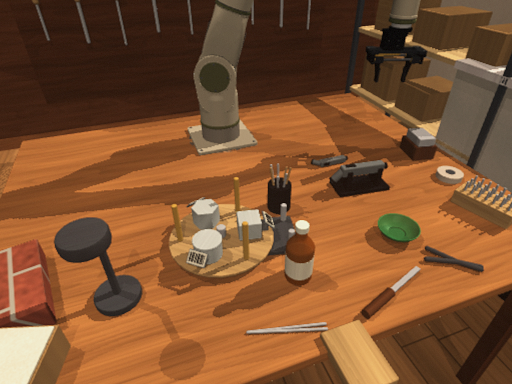

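View pics/top0.png

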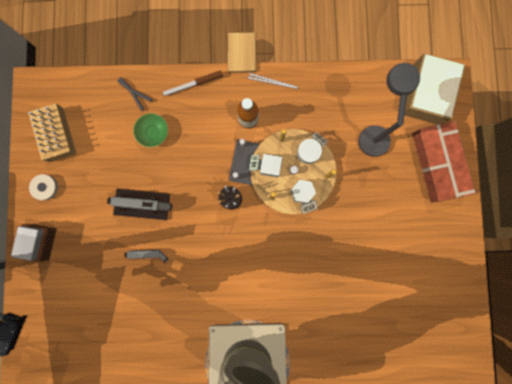

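```bash
cat > h.py <<'E'
import numpy as np,cv2
from scipy.spatial.transform import Rotation as R
from bench import telemetry,camera,get_calibration,r
def cal(n):
    c=get_calibration(n);f=192/np.tan(np.radians(c['fovy'])/2)
    return c['xyz'],R.from_quat(c['rotation']),f,c['cx'],c['cy']
def ray(n,u,v,C=None):
    p,q,f,cx,cy=C or cal(n); return p,q.apply([(u-cx)/f,-(v-cy)/f,-1])
def plane(n,u,v,z,C=None):
    p,d=ray(n,u,v,C); return p+d*(z-p[2])/d[2]
def proj(n,X,C=None):
    p,q,f,cx,cy=C or cal(n); c=q.inv().apply(np.asarray(X)-p); c=np.atleast_2d(c)
    return np.c_[cx-f*c[:,0]/c[:,2],cy+f*c[:,1]/c[:,2]]
E
python3 - <<'E'
from h import *
t=cv2.imread("pics/top0.png");s=cv2.imread("pics/scene0.png")
a=cv2.resize(t[95:225,100:350],(800,416),interpolation=cv2.INTER_CUBIC)
cv2.imwrite("pics/tc.png",a)
b=cv2.resize(s[140:290,160:420],(800,462),interpolation=cv2.INTER_CUBIC)
cv2.imwrite("pics/sc.png",b)
# disc via projections: brown->? print rough
for nm,u,v,z in[("hub",293,170,.052),("gate",243,160,.03),("cradle",141,204,.08),("pot",230,197,.1),("bottle",247,112,.1),("dish",151,130,.02),("round",310,149,.074),("lampfoot",375,141,.0),("lamphead",403,78,.28),("small",146,255,.03)]:
    print(nm,plane("top",u,v,z).round(3))
E
```

```text
hub [ 0.582 -0.153  0.052]
gate [ 0.62 -0.    0.03]
cradle [0.486 0.3   0.08 ]
pot [0.5   0.037 0.1  ]
bottle [ 0.751 -0.017  0.1  ]
dish [0.723 0.29  0.02 ]
round [ 0.641 -0.203  0.074]
lampfoot [ 0.678 -0.424  0.   ]
lamphead [ 0.774 -0.407  0.28 ]
small [0.334 0.299 0.03 ]
```

View pics/tc.png

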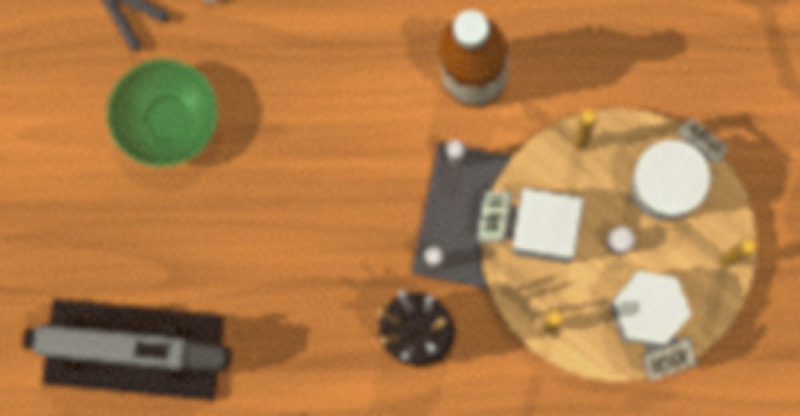

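View pics/sc.png

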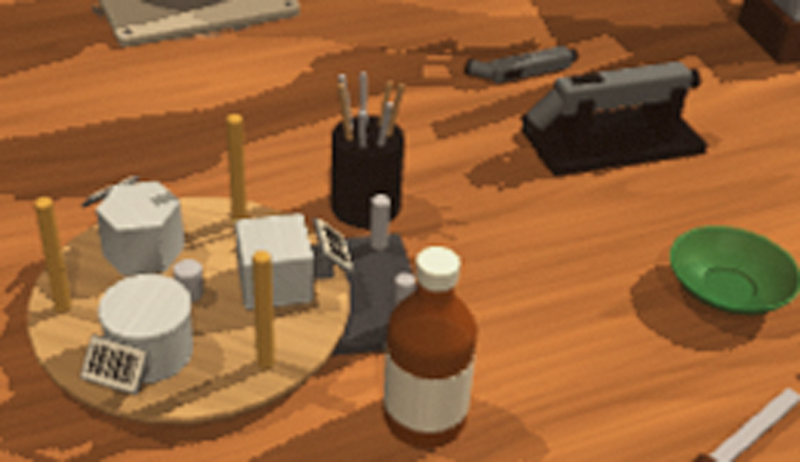

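The top view shows the axis hub at about (293,170), the gate to the left at about (242,160), the round tin up and to the right at (310,149), and the scanner at (141,204) with its nose to the right (-y). In the scene view, the brass post tops are at about (245,224), (174,206) and (236,179). I'll triangulate the posts and gate next.

```bash
python3 - <<'E'
from h import *
def tri(a,b):
    p1,d1=ray("top",*a);p2,d2=ray("scene",*b)
    A=np.c_[d1,-d2];x=np.linalg.lstsq(A,p2-p1,rcond=None)[0]
    X,Y=p1+x[0]*d1,p2+x[1]*d2; return (X+Y)/2,np.linalg.norm(X-Y)
T=lambda u,v:(100+(u+.5)/3.2-.5,95+(v+.5)/3.2-.5)
S=lambda u,v:(160+(u+.5)/3.077-.5,140+(v+.5)/3.08-.5)
P=[]
for n,a,b,z in[("A",(588,117),(262,256),.135),("B",(749,245),(43,202),.135),("C",(554,320),(235,118),.135),("g1",(455,149),(404,280),.064),("g2",(433,256),(380,199),.064),("hub",(621,238),(187,266),.052)]:
    X,e=tri(T(*a),S(*b)); Q=plane("top",*T(*a),z);Q2=plane("scene",*S(*b),z);P.append((Q+Q2)/2);print(n,X.round(3),round(e,4),Q.round(3),Q2.round(3))
P=np.array(P); c=P[:3].mean(0);print("centre",c,np.linalg.norm(P[:3]-c,axis=1))
ang=lambda v:np.degrees(np.arctan2(v[1],v[0]))
print("posts",[ang(p-c) for p in P[:3]]);g=P[3:5].mean(0);print("gate",ang(g-c),np.linalg.norm((g-c)[:2]), ang(P[3]-P[4])+90)
im=cv2.cvtColor(cv2.imread("pics/top0.png"),cv2.COLOR_BGR2HSV)
m=((im[...,1]<60)&(im[...,2]>70)&(im[...,2]<200)).astype(np.uint8); m[:190]=0;m[222:]=0;m[:,:105]=0;m[:,175:]=0
pts=np.argwhere(m)[:,::-1].astype(np.float32);rc=cv2.minAreaRect(pts);print(len(pts),rc)
B=cv2.boxPoints(rc);w=np.array([plane("top",*b,.082) for b in B]);print(w.round(3))
m2=((im[...,2]<70)).astype(np.uint8); m2[:183]=0;m2[225:]=0;m2[:,:100]=0;m2[:,180:]=0
m2=cv2.morphologyEx(m2,cv2.MORPH_OPEN,np.ones((3,3)))|m
rc=cv2.minAreaRect(np.argwhere(m2)[:,::-1].astype(np.float32));print(rc);w=np.array([plane("top",*b,.012) for b in cv2.boxPoints(rc)]);print(w.round(3),w.mean(0))
E
```

```text
A [ 0.683 -0.12   0.133] 0.0011 [ 0.682 -0.12   0.135] [ 0.685 -0.12   0.135]
B [ 0.565 -0.258  0.134] 0.0014 [ 0.565 -0.259  0.135] [ 0.567 -0.258  0.135]
C [ 0.503 -0.085  0.132] 0.0018 [ 0.502 -0.086  0.135] [ 0.507 -0.085  0.135]
g1 [0.672 0.002 0.062] 0.0006 [0.671 0.001 0.064] [0.674 0.001 0.064]
g2 [0.57  0.024 0.064] 0.0014 [0.57  0.024 0.064] [0.571 0.025 0.064]
hub [ 0.585 -0.155  0.053] 0.0004 [ 0.585 -0.155  0.052] [ 0.584 -0.154  0.052]
centre [ 0.58482483 -0.1545346   0.135     ] [0.10478333 0.10522439 0.10571489]
posts [np.float64(19.19558077771844), np.float64(-100.35634967514979), np.float64(139.21306307420224)]
gate 77.62147868358566 0.17106987464702045 77.31688402751715
535 ((139.50001525878906, 203.50001525878906), (59.5725212097168, 10.502145767211914), 5.19442892074585)
[[0.482 0.392 0.082]
 [0.513 0.39  0.082]
 [0.494 0.215 0.082]
 [0.463 0.218 0.082]]
((139.4901123046875, 203.59902954101562), (59.60272979736328, 25.174440383911133), 5.710592269897461)
[[0.463 0.423 0.012]
 [0.542 0.416 0.012]
 [0.519 0.23  0.012]
 [0.441 0.238 0.012]] [0.49142033 0.32665309 0.012     ]
```

```bash
cat >> h.py <<'E'
def goal(pos,yaw,base=None):
    """shift/turn in move units to tool-down pose with tool y at yaw deg; base=(pos,quat) default measured"""
    s=telemetry.read_state(); p,q=base or (s['ee_pos'],s['eef_rot']); q=R.from_quat(q)
    y=np.array([np.cos(np.radians(yaw)),np.sin(np.radians(yaw)),0]);z=np.array([0,0,-1.])
    t=R.from_matrix(np.c_[np.cross(y,z),y,z])
    return np.r_[np.degrees((q.inv()*t).as_rotvec())/5, q.inv().apply(np.asarray(pos)-p)/.04].round(2).tolist()
AX=np.array([.585,-.1545]);GATE=77.5
def yawnow():
    y=R.from_quat(telemetry.read_state()['eef_rot']).as_matrix()[:,1];return np.degrees(np.arctan2(y[1],y[0]))
E
python3 -c "
from h import *
print(yawnow(),goal([.565,-.258,.24],-10.4))"
```

```text
69.55852169332402 [-0.01, 0.01, 15.99, -15.49, -16.73, 0.12]
```

Call:
{"op": "drive_tool", "data": {"series": [0, 0, 16, -15.49, -16.73, 0.12, 1, 0, 0, 16, -15.49, -16.73, 0.12, 1, 0, 0, 16, -15.49, -16.73, 0.12, 1, 0, 0, 16, -15.49, -16.73, 0.12, 1, 0, 0, 16, -15.49, -16.73, 0.12, 1, 0, 0, 16, -15.49, -16.73, 0.12, 1, 0, 0, 16, -15.49, -16.73, 0.12, 1, 0, 0, 16, -15.49, -16.73, 0.12, 1, 0, 0, 16, -15.49, -16.73, 0.12, 1, 0, 0, 16, -15.49, -16.73, 0.12, 1], "grip_force": 5}}

```text
time: 0.93
ee_pos: [0.3769, 0.1982, 0.2422]
eef_rot: [0.722, 0.692, 0.0, -0.0]
ft_force: [1.2, 0.5, -0.2]
width: 0.0868
grip_force: 0.0
```

```bash
python3 -c "
from h import *
print(yawnow(),goal([.565,-.258,.24],-10.4))"
```

```text
-2.407632579718255 [-0.0, -0.0, 1.6, -11.2, 5.18, 0.05]
```

Call:
{"op": "drive_tool", "data": {"series": [0, 0, 1.6, -11.2, 5.18, 0.05, 1, 0, 0, 1.6, -11.2, 5.18, 0.05, 1, 0, 0, 1.6, -11.2, 5.18, 0.05, 1, 0, 0, 1.6, -11.2, 5.18, 0.05, 1, 0, 0, 1.6, -11.2, 5.18, 0.05, 1, 0, 0, 1.6, -11.2, 5.18, 0.05, 1, 0, 0, 1.6, -11.2, 5.18, 0.05, 1, 0, 0, 1.6, -11.2, 5.18, 0.05, 1, 0, 0, 1.6, -11.2, 5.18, 0.05, 1, 0, 0, 1.6, -11.2, 5.18, 0.05, 1]}}

```text
time: 1.77
ee_pos: [0.5384, -0.1856, 0.2406]
eef_rot: [0.766, 0.643, 0.0, 0.0]
ft_force: [0.7, 0.5, 0.7]
width: 0.0869
grip_force: 0.0
```

```bash
python3 -c "
from h import *
print(yawnow(),goal([.565,-.258,.24],-10.4),telemetry.read_state()['joint_positions'])"
```

```text
-10.003400579977376 [0.0, -0.0, 0.08, -1.67, 0.97, 0.02] [-0.40219172  0.25274845  0.77804167  1.65348378 -0.1829279   1.31001711
  0.23271727]
```

Call:
{"op": "drive_tool", "data": {"series": [0, 0, 0.08, -1.6, 0.93, 0, 1, 0, 0, 0.08, -1.6, 0.93, 0, 1, 0, 0, 0.08, -1.6, 0.93, 0, 1, 0, 0, 0.08, -1.6, 0.93, 0, 1, 0, 0, 0.08, -1.6, 0.93, 0, 1]}}

```text
time: 2.18
ee_pos: [0.5632, -0.2528, 0.2401]
eef_rot: [0.769, 0.64, -0.0, -0.001]
ft_force: [0.3, 0.7, 0.4]
width: 0.0869
grip_force: 0.0
```

```bash
python3 -c "
from h import *
print(yawnow(),goal([.5655,-.258,.117],-10.4),telemetry.read_state()['joint_positions'])
cv2.imwrite('pics/w1.png',camera('wrist')[...,::-1]);print(proj('wrist',[.5655,-.258,.135]))"
```

```text
-10.460805471202212 [-0.01, -0.0, -0.01, -0.12, 0.08, 3.08] [-0.25168013  0.38878335  0.78731241  1.52387991 -0.2791329   1.34626859
  0.37837559]
[[253.9951978  211.40966493]]
```

View pics/w1.png

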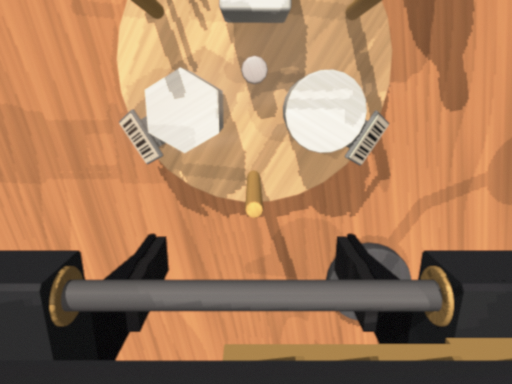

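The wrist view puts the brass post top at (254,209), within 2 px of my prediction, and the fingers straddle it evenly. I'll descend and take hold gently.

Call:
{"op": "drive_tool", "data": {"series": [0, 0, 0, -0.12, 0.08, 1, 1, 0, 0, 0, -0.12, 0.08, 2, 1, 0, 0, 0, -0.12, 0.08, 3.05, 1, 0, 0, 0, -0.12, 0.08, 3.05, 1, 0, 0, 0, -0.12, 0.08, 3.05, -1, 0, 0, 0, -0.12, 0.08, 3.05, -1, 0, 0, 0, -0.12, 0.08, 3.05, -1, 0, 0, 0, -0.12, 0.08, 3.05, -1, 0, 0, 0, -0.12, 0.08, 3.05, -1, 0, 0, 0, -0.12, 0.08, 3.05, -1], "grip_force": 5}}

```text
time: 3.07
ee_pos: [0.5662, -0.2588, 0.1197]
eef_rot: [0.769, 0.64, 0.001, 0.001]
ft_force: [0.2, 0.4, -0.0]
width: 0.0547
grip_force: 0.0
```

```bash
python3 -c "
from h import *
s=telemetry.read_state();p=s['ee_pos'];print(s['width'],s['ft_force'])
v=p[:2]-AX;a0=np.degrees(np.arctan2(v[1],v[0]));print(a0,np.hypot(*v),yawnow())
for d in range(6,66,6): 
  a=np.radians(a0+d);print(goal([*(AX+.105*np.array([np.cos(a),np.sin(a)])),p[2]],yawnow()+d))"
```

```text
0.054684995057690436 [ 0.16639462  0.38238891 -0.00386229]
-100.23880588627745 0.1060349837612402 -10.45534452993821
[0.02, -0.0, -1.2, 0.04, 0.27, 0.0]
[0.02, 0.0, -2.4, 0.09, 0.55, 0.0]
[0.02, 0.0, -3.6, 0.16, 0.81, 0.0]
[0.02, 0.0, -4.8, 0.26, 1.07, 0.0]
[0.02, 0.0, -6.0, 0.38, 1.31, 0.0]
[0.02, 0.0, -7.2, 0.53, 1.54, 0.0]
[0.02, 0.01, -8.4, 0.71, 1.75, 0.0]
[0.02, 0.01, -9.6, 0.9, 1.95, 0.0]
[0.02, 0.01, -10.8, 1.12, 2.12, 0.0]
[0.02, 0.01, -12.0, 1.35, 2.27, 0.0]
```

Call:
{"op": "drive_tool", "data": {"series": [0, 0, 0, 0, 0, 0, -1, 0, 0, 0, 0, 0, 0, -1, 0, 0, 0, 0, 0, 0, -1, 0, 0, 0, 0, 0, 0, -1, 0, 0, 0, 0, 0, 0, -1, 0, 0, 0, 0, 0, 0, -1, 0, 0, 0, 0, 0, 0, -1, 0, 0, 0, 0, 0, 0, -1, 0, 0, 0, 0, 0, 0, -1, 0, 0, 0, 0, 0, 0, -1]}}

```text
time: 3.9
ee_pos: [0.5655, -0.2588, 0.1185]
eef_rot: [0.769, 0.64, -0.0, -0.0]
ft_force: [-1.0, 0.0, -0.9]
width: 0.0134
grip_force: 5.0
```

Call:
{"op": "drive_tool", "data": {"series": [0, 0, -1.2, 0.04, 0.27, 0, -1, 0, 0, -2.4, 0.09, 0.55, 0, -1, 0, 0, -3.6, 0.16, 0.81, 0, -1, 0, 0, -4.8, 0.26, 1.07, 0, -1, 0, 0, -6, 0.38, 1.31, 0, -1, 0, 0, -7.2, 0.53, 1.54, 0, -1, 0, 0, -8.4, 0.71, 1.75, 0, -1, 0, 0, -9.6, 0.9, 1.95, 0, -1, 0, 0, -10.8, 1.12, 2.12, 0, -1, 0, 0, -12, 1.35, 2.27, 0, -1]}}

```text
time: 4.73
ee_pos: [0.6648, -0.2224, 0.1185]
eef_rot: [0.344, 0.939, -0.0, -0.0]
ft_force: [-3.4, 0.3, 2.0]
width: 0.0139
grip_force: 5.0
```

```bash
python3 -c "
from h import *
s=telemetry.read_state();p=s['ee_pos'];print(s['width'],s['ft_force'],s['joint_positions'])
v=p[:2]-AX;a0=np.degrees(np.arctan2(v[1],v[0]));print(a0,np.hypot(*v),yawnow())
"
```

```text
0.013876311869870754 [-3.43685423  0.32681138  1.96503987] [-0.06092638  0.61890338  0.47157378  1.39926917 -0.28698089  1.19203351
  1.31063532]
-40.41228705201517 0.10478082057292364 49.79221098171882
```

Call:
{"op": "drive_tool", "data": {"series": [0, 0, -1.2, 0.01, 0.27, 0, -1, 0, 0, -2.4, 0.06, 0.55, 0, -1, 0, 0, -3.6, 0.13, 0.81, 0, -1, 0, 0, -4.8, 0.23, 1.07, 0, -1, 0, 0, -6, 0.35, 1.31, 0, -1, 0, 0, -7.2, 0.5, 1.54, 0, -1, 0, 0, -8.4, 0.67, 1.76, 0, -1, 0, 0, -9.6, 0.87, 1.95, 0, -1, 0, 0, -10.8, 1.08, 2.12, 0, -1, 0, 0, -11.6, 1.23, 2.23, 0, -1]}}

```text
time: 5.57
ee_pos: [0.6841, -0.1223, 0.1184]
eef_rot: [-0.155, 0.988, -0.0, -0.001]
ft_force: [-6.2, -3.6, 2.5]
width: 0.0137
grip_force: 5.0
```

Call:
{"op": "drive_tool", "data": {"series": [0, 0, 0, 0, 0, 0, -1, 0, 0, 0, 0, 0, 0, -1, 0, 0, 0, 0, 0, 0, -1]}}

```text
time: 5.82
ee_pos: [0.6845, -0.1226, 0.1184]
eef_rot: [-0.152, 0.988, 0.0, -0.001]
ft_force: [-5.1, -1.1, 1.9]
width: 0.0139
grip_force: 5.0
```

```bash
python3 -c "
from h import *
s=telemetry.read_state();p=s['ee_pos'];print(s['width'],s['ft_force'],s['joint_positions'])
v=p[:2]-AX;a0=np.degrees(np.arctan2(v[1],v[0]));print(a0,np.hypot(*v),yawnow())
"
```

```text
0.013855625642653895 [-5.13356429 -1.13963427  1.86719881] [-0.06219548  0.57803076  0.25095147  1.4066546  -0.14722793  1.17674848
  2.08264415]
17.76752503543455 0.1045013937603648 107.5019386968045
```

Call:
{"op": "drive_tool", "data": {"series": [0, 0, 0, 0, 0, 0, 1, 0, 0, 0, 0, 0, 0, 1, 0, 0, 0, 0, 0, 0, 1, 0, 0, 0, 0, 0, 0, 1, 0, 0, 0, 0, 0, 0, 1, 0, 0, 0, 0, 0, -0.5, 1, 0, 0, 0, 0, 0, -1.5, 1, 0, 0, 0, 0, 0, -2.5, 1, 0, 0, 0, 0, 0, -3.5, 1, 0, 0, 0, 0, 0, -3.5, 1]}}

```text
time: 6.65
ee_pos: [0.688, -0.1231, 0.2685]
eef_rot: [-0.152, 0.988, -0.002, 0.006]
ft_force: [0.4, 0.1, 2.1]
width: 0.0727
grip_force: 0.0
```

```bash
python3 -c "
from h import *
print(yawnow(),goal([.5,.30,.25],-5),goal([.54,.24,.25],-5))"
```

```text
107.5261602651908 [0.09, 0.15, 22.51, 1.3, 11.5, 0.39] [0.09, 0.15, 22.51, 0.8, 9.77, 0.4]
```

Call:
{"op": "drive_tool", "data": {"series": [0, 0, 22.5, 1.2, 10, 0.4, 1, 0, 0, 22.5, 1.2, 10, 0.4, 1, 0, 0, 22.5, 1.2, 10, 0.4, 1, 0, 0, 22.5, 1.2, 10, 0.4, 1, 0, 0, 22.5, 1.2, 10, 0.4, 1, 0, 0, 22.5, 1.2, 10, 0.4, 1, 0, 0, 22.5, 1.2, 10, 0.4, 1, 0, 0, 22.5, 1.2, 10, 0.4, 1, 0, 0, 22.5, 1.2, 10, 0.4, 1, 0, 0, 22.5, 1.2, 10, 0.4, 1]}}

```text
time: 7.48
ee_pos: [0.5224, 0.2368, 0.2432]
eef_rot: [0.425, 0.905, 0.0, 0.0]
ft_force: [0.6, 0.4, 0.6]
width: 0.0871
grip_force: 0.0
```

```bash
python3 -c "
from h import *
print(yawnow(),goal([.49,.25,.25],-5))"
```

```text
39.726687950613176 [0.01, -0.0, 8.95, 0.77, -0.41, -0.17]
```

Call:
{"op": "drive_tool", "data": {"series": [0, 0, 8.95, 0.77, -0.41, -0.17, 1, 0, 0, 8.95, 0.77, -0.41, -0.17, 1, 0, 0, 8.95, 0.77, -0.41, -0.17, 1, 0, 0, 8.95, 0.77, -0.41, -0.17, 1, 0, 0, 8.95, 0.77, -0.41, -0.17, 1, 0, 0, 8.95, 0.77, -0.41, -0.17, 1, 0, 0, 8.95, 0.77, -0.41, -0.17, 1, 0, 0, 8.95, 0.77, -0.41, -0.17, 1, 0, 0, 8.95, 0.77, -0.41, -0.17, 1]}}

```text
time: 8.23
ee_pos: [0.4911, 0.2483, 0.2499]
eef_rot: [0.735, 0.678, 0.0, -0.0]
ft_force: [-0.4, -1.1, -0.9]
width: 0.087
grip_force: 0.0
```

```bash
python3 - <<'E'
from h import *
s=telemetry.read_state();print(s['ee_pos'],yawnow())
C=cal('wrist');w=camera('wrist')[...,::-1].copy();cv2.imwrite('pics/w2r.png',w)
t=camera('top')[...,::-1].copy();cv2.imwrite('pics/top2.png',t)
# predicted scanner/cradle outline for viewing aid: none; tile views
cv2.imwrite('pics/v2.png',np.hstack([cv2.resize(w,(480,360)),cv2.resize(t[120:225,215:305],(309,360),interpolation=cv2.INTER_CUBIC)]))
E
```

```text
[0.49105504 0.24827934 0.24986669] -4.597846243615287
```

View pics/v2.png

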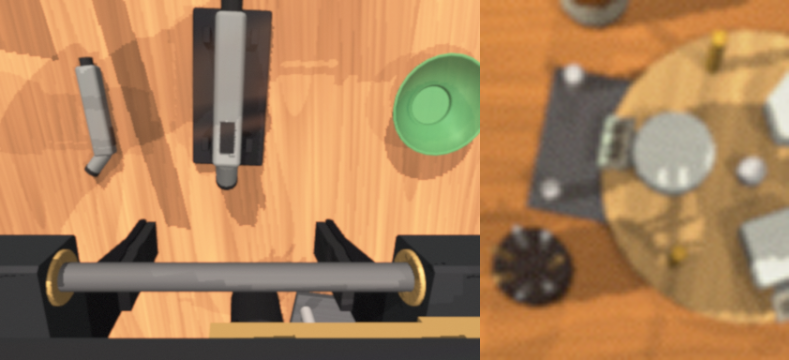

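The right panel shows the round tin's label midway between the gate posts. The left panel shows the scanner lying in its cradle, with its nose toward the fingers at about (242,190) in full-picture pixels. I'll measure the cradle and scanner poses from this view.

```bash
python3 - <<'E'
from h import *
C=cal('wrist');w=cv2.imread('pics/w2r.png');hsv=cv2.cvtColor(w,cv2.COLOR_BGR2HSV)
roi=np.zeros(w.shape[:2],bool);roi[2:215,190:305]=1
def rng(v,lo,hi): return v[(v>=lo)&(v<=hi)]
g=(hsv[...,1]<50)&(hsv[...,2]>90)&roi
n,l,st,_=cv2.connectedComponentsWithStats(g.astype(np.uint8));i=1+st[1:,4].argmax();print(st[i])
g=l==i
# per-row edges of grey body
L=[];
for v in range(20,125,5):
    u=np.where(g[v])[0];L.append((v,u.min(),u.max(),))
L=np.array(L)
for v,a,b in L[::4]: print(v,a,b,[plane('wrist',q,v,.082,C)[:2].round(4).tolist() for q in(a-.5,b+.5)])
mid=np.array([plane('wrist',(a+b)/2,v,.082,C)[:2] for v,a,b in L])
k=np.polyfit(mid[:,1],mid[:,0],1);print('scanner line x=',k,'angle',np.degrees(np.arctan(k[0])))
rows=np.where(g[:,235:255].any(1))[0];print('grey rows',rows.min(),rows.max(),[plane('wrist',244,v,.082,C)[:2].round(4) for v in(rows.min()-.5,rows.max()+.5)])
d=(hsv[...,2]<75)&roi|g
E=[]
for v in range(20,165,8):
    u=np.where(d[v])[0];E.append((v,u.min(),u.max()))
E=np.array(E);
m=np.array([plane('wrist',(a+b)/2,v,.012,C)[:2] for v,a,b in E]);k=np.polyfit(m[:,1],m[:,0],1);print('cradle line',k,np.degrees(np.arctan(k[0])),[np.linalg.norm(plane('wrist',a-.5,v,.012,C)-plane('wrist',b+.5,v,.012,C)).round(4) for v,a,b in E[::5]])
for u in(212,218,272,278):
    q=np.where((hsv[...,2]<75)[:215,u])[0];print(u,q.min(),q.max(),plane('wrist',u,q.min()-.5,.012,C)[:2].round(4),plane('wrist',u,q.max()+.5,.012,C)[:2].round(4))
E
```

```text
[ 226   11   37  188 5267]
20 230 262 [[0.4858, 0.3857], [0.5124, 0.3836]]
40 229 262 [[0.4835, 0.371], [0.5113, 0.3687]]
60 228 261 [[0.4811, 0.3558], [0.5094, 0.3535]]
80 228 260 [[0.4795, 0.3401], [0.5074, 0.3378]]
100 227 259 [[0.477, 0.3239], [0.5054, 0.3215]]
120 227 257 [[0.4753, 0.3071], [0.5024, 0.3048]]
scanner line x= [0.1269184  0.45031049] angle 7.233215947531584
grey rows 11 198 [array([0.4981, 0.3917]), array([0.4843, 0.2341])]
cradle line [0.04033888 0.47696544] 2.3099951448420266 [np.float64(0.0756), np.float64(0.0349), np.float64(0.0349), np.float64(0.0602)]
212 9 173 [0.4667 0.4105] [0.4477 0.245 ]
218 10 173 [0.4725 0.4092] [0.4545 0.2445]
272 12 175 [0.5255 0.4031] [0.5149 0.2372]
278 12 175 [0.5314 0.4026] [0.5217 0.2367]
```

```bash
python3 -c "
from h import *
print(yawnow(),goal([.4907,.319,.13],-7.1))"
```

```text
-4.606853315646141 [0.0, -0.0, 0.5, 1.76, -0.15, 3.0]
```

Call:
{"op": "drive_tool", "data": {"series": [0, 0, 0.5, 1.76, -0.15, 1, 1, 0, 0, 0.5, 1.76, -0.15, 1.5, 1, 0, 0, 0.5, 1.76, -0.15, 2, 1, 0, 0, 0.5, 1.76, -0.15, 3, 1, 0, 0, 0.5, 1.76, -0.15, 3, 1, 0, 0, 0.5, 1.76, -0.15, 3, 1]}}

```text
time: 8.83
ee_pos: [0.49, 0.3179, 0.1289]
eef_rot: [0.75, 0.661, -0.002, 0.0]
ft_force: [0.9, 0.4, 1.2]
width: 0.0869
grip_force: 0.0
```

```bash
python3 -c "
from h import *
print(yawnow(),goal([.4907,.319,.069],-7.1))"
```

```text
-7.17507922394059 [-0.03, 0.04, -0.01, 0.04, 0.02, 1.5]
```

Call:
{"op": "drive_tool", "data": {"series": [0, 0, 0, 0.03, 0.02, 0.8, 1, 0, 0, 0, 0.03, 0.02, 1.5, 1, 0, 0, 0, 0.03, 0.02, 1.5, 1, 0, 0, 0, 0.03, 0.02, 1.5, -1, 0, 0, 0, 0.03, 0.02, 1.5, -1, 0, 0, 0, 0.03, 0.02, 1.5, -1, 0, 0, 0, 0.03, 0.02, 1.5, -1, 0, 0, 0, 0.03, 0.02, 1.5, -1, 0, 0, 0, 0.03, 0.02, 1.5, -1, 0, 0, 0, 0.03, 0.02, 1.5, -1], "grip_force": 10}}

```text
time: 9.67
ee_pos: [0.4918, 0.3201, 0.0703]
eef_rot: [0.75, 0.661, 0.0, -0.0]
ft_force: [-0.2, 0.3, -0.3]
width: 0.0482
grip_force: 0.0
```

Call:
{"op": "drive_tool", "data": {"series": [0, 0, 0, 0, 0, 0, -1, 0, 0, 0, 0, 0, 0, -1, 0, 0, 0, 0, 0, 0, -1, 0, 0, 0, 0, 0, 0, -1, 0, 0, 0, 0, 0, 0, -1, 0, 0, 0, 0, 0, 0, -1, 0, 0, 0, 0, 0, 0, -1]}}

```text
time: 10.25
ee_pos: [0.4916, 0.32, 0.0698]
eef_rot: [0.75, 0.661, -0.0, -0.0]
ft_force: [-2.3, -0.1, 0.9]
width: 0.0281
grip_force: 10.0
```

Call:
{"op": "drive_tool", "data": {"series": [0, 0, 0, 0, 0, 0, -1, 0, 0, 0, 0, 0, 0, -1, 0, 0, 0, 0, 0, 0, -1, 0, 0, 0, 0, 0, 0, -1], "grip_force": 35}}

```text
time: 10.58
ee_pos: [0.4917, 0.32, 0.0698]
eef_rot: [0.75, 0.661, -0.0, -0.0]
ft_force: [-1.6, 0.1, -0.9]
width: 0.0277
grip_force: 35.0
```

```bash
python3 -c "
from h import *
s=telemetry.read_state();print(s['ee_pos'],s['eef_rot'],yawnow(),s['width'],s['ft_force'])"
```

```text
[0.49170809 0.31996599 0.06981889] [ 7.50108134e-01  6.61315194e-01 -1.55778585e-05 -4.30990334e-05] -7.199491349824486 0.02771868101567439 [-1.57919452  0.12518044 -0.90962614]
```

Call:
{"op": "drive_tool", "data": {"series": [0, 0, 0, 0, 0, -0.3, -1, 0, 0, 0, 0, 0, -0.8, -1, 0, 0, 0, 0, 0, -1.6, -1, 0, 0, 0, 0, 0, -2.5, -1, 0, 0, 0, 0, 0, -3.4, -1, 0, 0, 0, 0, 0, -3.4, -1, 0, 0, 0, 0, 0, -3.4, -1]}}

```text
time: 11.17
ee_pos: [0.493, 0.3204, 0.2089]
eef_rot: [0.75, 0.661, 0.003, 0.0]
ft_force: [-0.3, -0.7, -2.1]
width: 0.028
grip_force: 35.0
```

```bash
python3 -c "
from h import *
s=telemetry.read_state();print(s['width'],s['ft_force'],s['torque'])
a=np.radians(GATE);u=np.array([np.cos(a),np.sin(a)])
print(goal([*(AX+.30*u),.205],-12.5))
cv2.imwrite('pics/v3.png',np.hstack([cv2.resize(camera('scene')[60:240,220:450],(460,360))[...,::-1],cv2.resize(camera('wrist')[150:,150:370],(338,360))[...,::-1]]))"
```

```text
0.028012036683761458 [-0.31812151 -0.72625576 -2.13319208] [-0.05051135  0.05876265  0.03767227]
[0.04, -0.05, 1.06, -4.02, 4.46, 0.1]
```

View pics/v3.png

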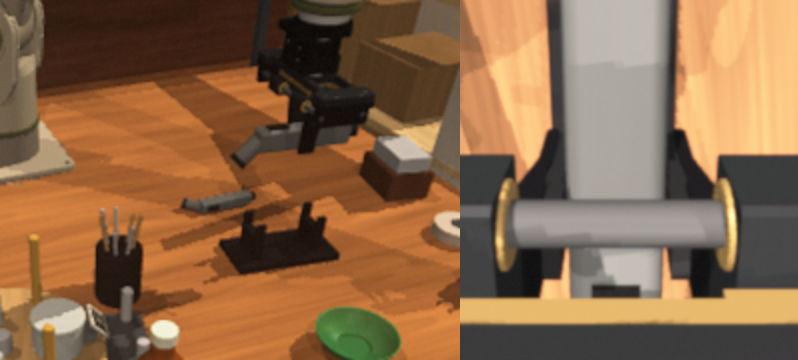

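The scanner is lifted clear of the cradle and held level, with its nose toward the carousel at about (240,160) in the left panel. The label faces the gate. I'll move to the approach point.

Call:
{"op": "drive_tool", "data": {"series": [0, 0, 0.3, -0.7, 0.8, 0.05, -1, 0, 0, 0.5, -1.4, 1.6, 0.1, -1, 0, 0, 0.7, -2.1, 2.4, 0.1, -1, 0, 0, 0.9, -2.8, 3.1, 0.1, -1, 0, 0, 1.06, -3.4, 3.8, 0.1, -1, 0, 0, 1.06, -4.02, 4.46, 0.1, -1, 0, 0, 1.06, -4.02, 4.46, 0.1, -1, 0, 0, 1.06, -4.02, 4.46, 0.1, -1]}}

```text
time: 11.93
ee_pos: [0.6489, 0.1346, 0.1996]
eef_rot: [0.781, 0.624, -0.002, 0.0]
ft_force: [-0.5, 0.4, -2.1]
width: 0.0276
grip_force: 35.0
```

```bash
python3 -c "
from h import *
a=np.radians(GATE);u=np.array([np.cos(a),np.sin(a)])
print(telemetry.read_state()['ee_pos'],yawnow(),goal([*(AX+.2595*u),.139],-12.5))"
```

```text
[0.64887741 0.13456334 0.19964701] -12.774556946170732 [-0.03, 0.04, -0.05, -0.91, 0.01, 1.52]
```

Call:
{"op": "drive_tool", "data": {"series": [0, 0, -0.05, -0.2, 0, 0.4, -1, 0, 0, -0.05, -0.4, 0, 0.8, -1, 0, 0, -0.05, -0.65, 0, 1.2, -1, 0, 0, -0.05, -0.91, 0, 1.52, -1, 0, 0, -0.05, -0.91, 0, 1.52, -1, 0, 0, -0.05, -0.91, 0, 1.52, -1, 0, 0, -0.05, -0.91, 0, 1.52, -1]}}

```text
time: 12.52
ee_pos: [0.6407, 0.1042, 0.1415]
eef_rot: [0.778, 0.628, 0.0, -0.0]
ft_force: [0.1, 1.0, -1.1]
width: 0.0274
grip_force: 35.0
```

```bash
python3 -c "
from h import *
a=np.radians(GATE);u=np.array([np.cos(a),np.sin(a)])
s=telemetry.read_state();print(s['ee_pos'],yawnow(),goal([*(AX+.2595*u),.139],-12.5),s['eef_rot'])
L=np.array([*(AX+.124*u),.06]);print(proj('top',L),proj('scene',L))
cv2.imwrite('pics/v4.png',np.hstack([cv2.resize(camera('scene')[140:270,200:330],(400,400),interpolation=2)[...,::-1],cv2.resize(camera('top')[110:210,200:300],(400,400),interpolation=2)[...,::-1]]))"
```

```text
[0.64073592 0.1041502  0.1415274 ] -12.163905021479687 [0.0, -0.01, 0.07, -0.13, 0.04, 0.06] [ 7.78045215e-01  6.28208096e-01  3.82479917e-04 -2.92352974e-04]
[[253.66246925 160.6559905 ]] [[268.644266   219.56526512]]
```

View pics/v4.png

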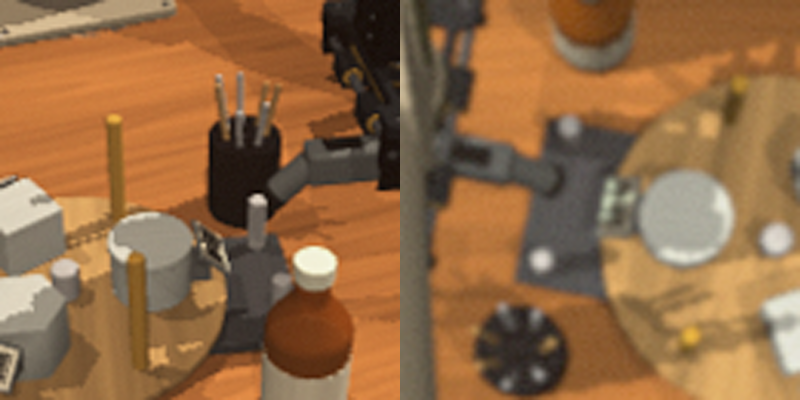

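The scanner points at the label, which sits at (254.5,161.5) in the top view against a predicted (253.7,160.7). The gap is clear. I'll make a small correction and hold.

Call:
{"op": "drive_tool", "data": {"series": [0, 0, 0.05, -0.06, 0.02, 0.03, -1, 0, 0, 0.05, -0.12, 0.03, 0.05, -1, 0, 0, 0.05, -0.12, 0.03, 0.05, -1, 0, 0, 0.05, -0.12, 0.03, 0.05, -1, 0, 0, 0.05, -0.12, 0.03, 0.05, -1, 0, 0, 0.05, -0.12, 0.03, 0.05, -1, 0, 0, 0.05, -0.12, 0.03, 0.05, -1, 0, 0, 0.05, -0.12, 0.03, 0.05, -1, 0, 0, 0.05, -0.12, 0.03, 0.05, -1, 0, 0, 0.05, -0.12, 0.03, 0.05, -1]}}

```text
time: 13.45
ee_pos: [0.6409, 0.0976, 0.1391]
eef_rot: [0.78, 0.626, 0.0, -0.0]
ft_force: [-0.3, 0.6, -1.9]
width: 0.0277
grip_force: 35.0
```

Call:
{"op": "drive_tool", "data": {"series": [0, 0, 0, 0, 0, 0, -1, 0, 0, 0, 0, 0, 0, -1, 0, 0, 0, 0, 0, 0, -1, 0, 0, 0, 0, 0, 0, -1, 0, 0, 0, 0, 0, 0, -1, 0, 0, 0, 0, 0, 0, -1, 0, 0, 0, 0, 0, 0, -1, 0, 0, 0, 0, 0, 0, -1, 0, 0, 0, 0, 0, 0, -1, 0, 0, 0, 0, 0, 0, -1]}}

```text
time: 14.28
ee_pos: [0.6409, 0.0976, 0.1391]
eef_rot: [0.78, 0.626, 0.0, -0.0]
ft_force: [0.4, 0.0, -2.0]
width: 0.0278
grip_force: 35.0
```

Call:
{"op": "drive_tool", "data": {"series": [0, 0, 0, 0, 0, 0, -1, 0, 0, 0, 0, 0, 0, -1, 0, 0, 0, 0, 0, 0, -1, 0, 0, 0, 0, 0, 0, -1, 0, 0, 0, 0, 0, 0, -1, 0, 0, 0, 0, 0, 0, -1, 0, 0, 0, 0, 0, 0, -1, 0, 0, 0, 0, 0, 0, -1, 0, 0, 0, 0, 0, 0, -1, 0, 0, 0, 0, 0, 0, -1]}}

```text
time: 15.12
ee_pos: [0.6409, 0.0975, 0.1391]
eef_rot: [0.78, 0.626, 0.0, -0.0]
ft_force: [-0.5, 0.2, -1.3]
width: 0.028
grip_force: 35.0
```

```bash
python3 -c "
from h import *
a=np.radians(GATE);u=np.array([np.cos(a),np.sin(a)])
s=telemetry.read_state();print(s['ee_pos'],yawnow(),s['joint_vel'].round(3));print(goal([*(AX+.30*u),.21],-12.5),goal([.4917,.32,.2],-7.2))"
```

```text
[0.64085268 0.09754965 0.1390718 ] -12.502711871146403 [ 0.001 -0.    -0.001 -0.001 -0.001  0.    -0.   ]
[-0.0, -0.0, -0.0, 1.05, 0.0, -1.77] [-0.0, -0.0, -1.06, 4.62, -4.84, -1.52]
```

```bash
python3 -c "
from h import *
a=np.radians(GATE);u=np.array([np.cos(a),np.sin(a)])
for z,rr in((.1049,.172),(.1134,.1635),(.0964,.1805)): X=[*(AX+rr*u),z];print((proj('top',X)-[200,110])*4+[400,0],(proj('scene',X)-[200,140])*3.077)"
```

```text
[[549.14000917 179.59820512]] [[270.2031173  197.40938241]]
[[560.01747653 179.76064022]] [[260.35137766 189.99464373]]
[[538.44011534 179.43842175]] [[279.92177183 204.72395691]]
```

The predicted lens position matches the pictures, so I'll retreat and return the scanner.

Call:
{"op": "drive_tool", "data": {"series": [0, 0, 0, 0.3, 0, -0.5, -1, 0, 0, 0, 0.6, 0, -1, -1, 0, 0, 0, 1.05, 0, -1.75, -1, 0, 0, -0.3, 1.7, -0.7, -1.75, -1, 0, 0, -0.6, 2.3, -1.6, -1.75, -1, 0, 0, -0.8, 3, -2.5, -1.75, -1, 0, 0, -1.06, 3.8, -3.4, -1.6, -1, 0, 0, -1.06, 4.62, -4.2, -1.52, -1, 0, 0, -1.06, 4.62, -4.84, -1.52, -1, 0, 0, -1.06, 4.62, -4.84, -1.52, -1]}}

```text
time: 15.95
ee_pos: [0.4848, 0.3269, 0.1993]
eef_rot: [0.747, 0.665, -0.001, -0.002]
ft_force: [-0.1, 0.6, -1.4]
width: 0.0279
grip_force: 35.0
```

Call:
{"op": "drive_tool", "data": {"series": [0, 0, 0, 0, 0, 0, -1, 0, 0, 0, 0, 0, 0, -1, 0, 0, 0, 0, 0, 0, -1]}}

```text
time: 16.2
ee_pos: [0.4929, 0.3187, 0.2001]
eef_rot: [0.751, 0.66, 0.0, 0.0]
ft_force: [0.2, -0.6, -2.3]
width: 0.0277
grip_force: 35.0
```

```bash
python3 -c "
from h import *
s=telemetry.read_state();print(s['ee_pos'],yawnow());print(goal([.4917,.32,.105],-7.2))"
```

```text
[0.49294935 0.31869419 0.20009389] -7.324041951932357
[0.01, 0.0, -0.02, 0.03, -0.04, 2.38]
```

Call:
{"op": "drive_tool", "data": {"series": [0, 0, -0.02, 0.03, -0.03, 0.6, -1, 0, 0, -0.02, 0.03, -0.03, 1.2, -1, 0, 0, -0.02, 0.03, -0.03, 1.8, -1, 0, 0, -0.02, 0.03, -0.03, 2.38, -1, 0, 0, -0.02, 0.03, -0.03, 2.38, -1, 0, 0, -0.02, 0.03, -0.03, 2.38, -1, 0, 0, -0.02, 0.03, -0.03, 2.38, -1]}}

```text
time: 16.78
ee_pos: [0.4921, 0.3211, 0.1062]
eef_rot: [0.75, 0.661, 0.001, 0.0]
ft_force: [-0.6, 1.0, -1.4]
width: 0.0277
grip_force: 35.0
```

```bash
python3 -c "
from h import *
s=telemetry.read_state();print(s['ee_pos'],yawnow(),s['ft_force']);print(goal([.4917,.32,.07],-7.2))"
```

```text
[0.49209534 0.32107105 0.10617189] -7.1774614804032195 [-0.63945477  1.00297779 -1.41212116]
[0.02, -0.01, 0.0, -0.03, -0.01, 0.9]
```

Call:
{"op": "drive_tool", "data": {"series": [0, 0, 0, -0.02, -0.01, 0.25, -1, 0, 0, 0, -0.02, -0.01, 0.5, -1, 0, 0, 0, -0.02, -0.01, 0.7, -1, 0, 0, 0, -0.02, -0.01, 0.82, -1, 0, 0, 0, -0.02, -0.01, 0.9, -1, 0, 0, 0, -0.02, -0.01, 0.9, -1, 0, 0, 0, -0.02, -0.01, 0.9, -1, 0, 0, 0, -0.02, -0.01, 0.9, -1]}}

```text
time: 17.45
ee_pos: [0.4898, 0.3203, 0.0697]
eef_rot: [0.75, 0.662, -0.001, -0.0]
ft_force: [-8.1, -5.5, 14.9]
width: 0.028
grip_force: 35.0
```

```bash
python3 -c "
from h import *
s=telemetry.read_state();print(s['ee_pos'],yawnow(),s['ft_force'])"
```

```text
[0.48984434 0.3202541  0.06974086] -7.102583264057517 [-8.13164283 -5.47394286 14.91751857]
```

Call:
{"op": "drive_tool", "data": {"series": [0, 0, 0, 0, -0.03, -0.02, 1, 0, 0, 0, 0, -0.03, -0.02, 1, 0, 0, 0, 0, -0.03, -0.02, 1, 0, 0, 0, 0, -0.03, -0.02, 1, 0, 0, 0, 0, -0.03, -0.02, 1, 0, 0, 0, 0, -0.03, -0.02, 1, 0, 0, 0, 0, -0.03, -0.02, 1, 0, 0, 0, 0, -0.03, -0.02, 1, 0, 0, 0, 0, -0.03, -0.02, 1, 0, 0, 0, 0, -0.03, -0.02, 1]}}

```text
time: 18.28
ee_pos: [0.4891, 0.3207, 0.0695]
eef_rot: [0.75, 0.662, 0.0, -0.0]
ft_force: [0.0, 0.0, 0.1]
width: 0.0837
grip_force: 0.0
```

Call:
{"op": "drive_tool", "data": {"series": [0, 0, 0, 0, 0, -0.4, 1, 0, 0, 0, 0, 0, -1.2, 1, 0, 0, 0, 0, 0, -2.2, 1, 0, 0, 0, -0.5, 0, -3.2, 1, 0, 0, 0, -1.2, 0, -4, 1, 0, 0, 0, -1.76, 0, -4.5, 1, 0, 0, 0, -1.76, 0, -4.5, 1, 0, 0, 0, -1.76, 0, -4.5, 1, 0, 0, 0, -1.76, 0, -4.5, 1]}}

```text
time: 19.03
ee_pos: [0.48, 0.2513, 0.249]
eef_rot: [0.749, 0.662, -0.0, -0.0]
ft_force: [0.4, 1.0, -0.4]
width: 0.087
grip_force: 0.0
```

```bash
python3 -c "
from h import *
s=telemetry.read_state();print(s['ee_pos'],yawnow(),s['width'])
C=cal('wrist');w=camera('wrist');t=camera('top');sc=camera('scene')
hsv=cv2.cvtColor(w,cv2.COLOR_RGB2HSV);g=((hsv[...,1]<50)&(hsv[...,2]>90));g[215:]=0;g[:,:190]=0;g[:,305:]=0
L=[(v,np.where(g[v])[0]) for v in range(20,125,5)]
m=np.array([plane('wrist',(u.min()+u.max())/2,v,.082,C)[:2] for v,u in L if len(u)]);k=np.polyfit(m[:,1],m[:,0],1);print(k,'x at .32',np.polyval(k,.32),np.degrees(np.arctan(k[0])))
q=np.where(g[:,235:255].any(1))[0];print(q.min(),plane('wrist',244,q.min()-.5,.082,C))
cv2.imwrite('pics/v5.png',np.hstack([cv2.resize(sc[140:270,160:420],(520,260)),cv2.resize(w[:230,180:430],(280,260))])[...,::-1])"
```

```text
[0.48000032 0.25128946 0.24900957] -7.070632191639989 0.08698181587799912
[0.1290924  0.44900565] x at .32 0.49031521330073996 7.355768759532259
14 [0.49280282 0.39205087 0.082     ]
```

View pics/v5.png

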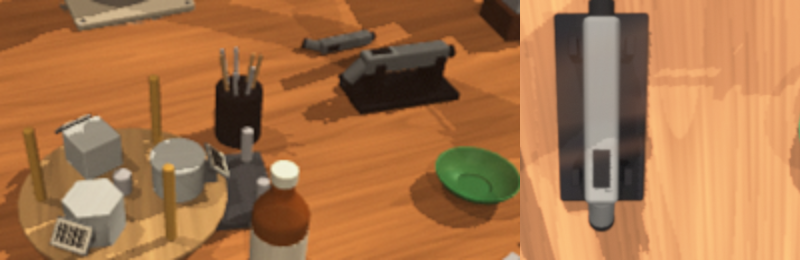

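The scanner is back in its cradle at its original position: rear end at y = 0.392, line at x = 0.490. The label is still in the gate, the pot, bottle and dish look undisturbed, and the arm is clear.

```bash
python3 -c "
from bench import r
print(r.close_job())"
```

```text
the job is handed in; nothing more can be done
None
```

I turned the carousel so the round tin's label sits in the gate, held the scanner on the label for over 2 s, put it back in its cradle and handed the job in at about 19 s; the hand-in gave no verdict.

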